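Knock the carved rosette out of its nest

TASK

The round carved rosette is stuck flush in its wooden carving nest. Pull that nest's own wooden handle all the way up so that its knockout rod pushes the rosette out of the pocket, let go of the handle, then lift the rosette away and set it down in the shallow tray, flat and carved side up, gently rather than dropped. Leave the square tile alone in its own nest.

Things in the scene. Friction and masses are not known exactly. Their poses are not given: they have to be found in the camera images.
- rosette: Round carved wooden disc, 56 mm wide, 34 mm tall, low petals on top, about 0.1 kg. Origin: centre of underside; z up. Starts in the 58 mm round pocket (34 mm deep) of a fixed pale nest block 110 x 110 x 86 mm high, flush with its top, no finger room: origin 52 mm above the bench. The rod beneath lifts it up to 25 mm; it then stands on the rod and can be gripped by its sides at any yaw.
- knockout: Lifting handle of the round nest: upright wooden cylinder 28 mm wide, 50 mm tall, 110 mm from the nest's centre on its robot side, joined beneath the block to the 20 mm rod under the pocket. Origin: middle of the handle; x points to the nest's centre, z up. Slides straight up only, origin from 117 mm above the bench (start) to 143 mm (stop); takes about 11 N and stays where it is left.
- square_tile: Square carved wooden tile, 52 x 52 x 34 mm, flush in the square pocket of a second nest of the same size with the same sort of handle. Origin: centre of its underside, z up. It stays in its pocket: not to be ejected.
- tray: Shallow open tray of dark wood, 160 (its x) x 150 (its y) x 20 mm high, walls and floor 5 mm thick, fixed to the bench. Origin at the centre of its underside, z up.
Not all that is in view belongs to the job. What is shaped like the rosette but black or turquoise is not meant.

How it is judged (in metres and radians):
On the way:
1. the round nest's handle is pulled up at least 18 mm of its 26 mm and the rod has pushed the rosette up at least 16 mm, the fingers not touching the rosette (height (world z) of knockout above 0.135 m and height (world z) of rosette above 0.068 m and contact force between the fingers and rosette below 0.3 N), for 0.2 s.
At the end, for the whole second after the job is handed in: The rosette lies at rest on the tray's floor (underside within 12 mm of the tray's underside, centre within 65 mm of the tray's centre), carved side up within 10 degrees; the square tile is within 15 mm of where it began (horizontal distance between rosette and tray below 0.065 m and z of rosette in the frame of tray below 0.012 m and angle between rosette's own z axis and vertical below 0.17 rad and linear speed of rosette below 0.03 m/s and distance of square_tile from where it was at the start of the episode below 0.015 m); the robot touches nothing.
It fails at once if the square tile is moved 15 mm or more (distance of square_tile from where it was at the start of the episode above 0.015 m).
It fails at once if the rosette is dropped or thrown into the tray (faster than 0.6 m/s within 50 mm above it) (horizontal distance between rosette and tray below 0.09 m and z of rosette in the frame of tray below 0.05 m and linear speed of rosette above 0.6 m/s).
It also fails if it takes over 53 s, if anything falls off the work surface, if the arm or the gripper's body presses on something with over 40 N, if the wrist force passes 120 N, or if a joint passes its speed limit or range.

ROBOT

A 6-joint arm with a two-finger parallel gripper is mounted at the origin on the work surface. World frame = base frame: x ahead of the robot, y to its left, z up, the work surface at z = 0. Lengths are in mm, angles in rad, forces in N, time in s.
With the tool pointing down it reaches from about 400 to 925 mm from the base axis. Payload 12.5 kg.
Tool frame: the origin (TCP) lies midway between the tips of the shut fingers; the grasp point (between the pads) lies 19 mm behind it; z points along the fingers, y is the line along which they close (so a half turn about z gives the same grasp; the last joint's range is limited). The gripper opens to 95 mm and grips with 3 to 60 N. Pads are 20 mm wide; open, the fingers measure 119 mm over their backs; the gripper's body (75 mm by 180 mm) begins 59 mm behind the grasp point.
Start: joints at [1.173, 0.491, 1.559, -0, 1.092, -0.106], TCP at [179.781, 598.603, 214.661] pointing down, gripper open.
Joint ranges: [-3.1, 3.1], [-0.84, 2.19], [0.05, 2.79], [-1.13, 4.28], [0.06, 2.93], [-2.69, 2.69]. Speed limits (rad/s): [2.22, 2.22, 2.79, 3.14, 3.14, 3.14].

INTERFACE

Orientations are given as [roll, pitch, yaw] about the fixed x, y, z axes, in that order (R = Rz(yaw) Ry(pitch) Rx(roll)).
In Python, from cell import * gives the robot as it stands.
- The arm moves only by the tool servo_tool, never from a script. Its argument "moves" is one flat list of numbers, 5 for each row, row after row: the shift along the world's x, y, z as a fraction of full scale, then the turn about the world's z as a fraction of full scale, then the opening, from 0 (shut) to 1 (fully open). A call has 1 to 12 rows; each row is the pose to reach, as a shift and turn from the pose commanded when the call began, turning the shorter way round; what a row does not reach only later rows make up. Full scale, the value 1, is 400 mm for a shift and 180 degrees for a turn. A row lasts 1/12 s, in which the tool goes at most 41.7 mm and 7.16 degrees, less where a joint would pass 70% of its speed; a pose out of reach is approached as far as the arm can. A call with a number of a shift or a turn outside -1 to 1 is refused whole. A call with a gripper value outside its range is refused whole. The fingers move at their own pace and stop on an object; the grip force is fixed at half the most. Time passes only in rows, so rows that repeat a pose let the fingers close. It gives the time, the measured TCP pose, the force, the opening and the grip force at its end, in the units of the state.
- state(): the state, without advancing time (a new reading comes with each control period).
- read_camera(name): name is "side" or "top" or "wrist"; returns (picture, depth): 480x640x3 uint8, blue, green, red; 480x640 float32, mm along the optical axis (not along the pixel's ray), 0 where there is no reading.
- get_calibration(name): a dict with "K" (3x3 intrinsics, pixels), "R" (3x3) and "t" (3): a world point X has camera coordinates R X + t. Camera axes: x right, y down, z forward; pixel columns grow to the right and rows downward; lengths in mm; the calibration is good to about 2 mm. A picture is of the moment at which its call begins: read the wrist's pose just before it. get_calibration takes no time and is no camera call; for the wrist camera it gives the pose at the moment of the call.
- job_done(): hands the job in; it is judged then, once.
The state is a dict: "t": time; "joints": joint angles; "qvel": joint speeds; "tau": joint torques, N m; "eef_pos": TCP position; "tcp_rot": TCP orientation; "ft_force": force on the tool from outside, world axes, zero at the start; "moment": the same for the moment, N m; "opening": opening from 0.0 (shut) to 1.0 (fully open); "grip_force": force on a finger pad.
Only numpy, scipy, OpenCV 4.12 (cv2) and the standard library are available. Lean on these libraries where they do the work, as an engineer would, in place of code of your own. Each camera call takes 0.05 s, during which the arm holds its last target. There are 200 camera calls.

## Working session

There is one attempt and no reset: what is moved stays moved. The work goes in short steps, Python scripts to look and compute and a tool call to move; the robot and the scene stay as the last step left them, time stands still between calls to the robot, and variables do not carry over. Pictures are saved under pics/ and viewed, at most 10 in all, crops included, and the job is handed in when it is done.

Besides the shell and the picture viewer there is one more tool, called after "Call:" by a JSON object that holds its "name" and its "arguments". servo_tool: Moves the arm, as the interface text tells. Its arguments: {"type":"object","properties":{"moves":{"type":"array"}},"required":["moves"]}

```bash
mkdir -p pics; cat > h.py <<'E'
from cell import *
import numpy as np, cv2
def world(name,depth,u,v,cal=None):
    c=cal or get_calibration(name);K,R,t=map(np.array,(c["K"],c["R"],c["t"]))
    d=depth[v,u]; p=np.linalg.inv(K)@np.array([u,v,1.])*d
    return R.T@(p-t.ravel())
def cloud(name,depth):
    c=get_calibration(name);K,R,t=map(np.array,(c["K"],c["R"],c["t"]))
    v,u=np.mgrid[:480,:640]; P=np.stack([u,v,np.ones_like(u)],-1)@np.linalg.inv(K).T*depth[...,None]
    return (P-t.ravel())@R
E
python3 - <<'E'
from h import *
for n in("top","side"):
    p,d=read_camera(n); cv2.imwrite(f"pics/{n}1.png",p); np.save(f"{n}1.npy",d)
print(state())
E
```

```text
{'t': 0.1, 'joints': array([ 1.17343391e+00,  4.91469629e-01,  1.55938017e+00, -2.31564764e-05,
        1.09169019e+00, -1.05567711e-01]), 'qvel': array([ 8.25250015e-04, -4.61638725e-03, -2.31101300e-03, -1.36780527e-05,
       -8.63431627e-04, -1.01232725e-03]), 'tau': array([ 3.49224727e-03, -6.13628197e+01, -2.58608615e+01,  6.94485102e-02,
        4.69749235e-02, -5.45788055e-05]), 'eef_pos': array([179.67762621, 598.39754575, 214.14147437]), 'tcp_rot': array([-3.14064842e+00, -7.93982781e-05,  2.84980859e+00]), 'ft_force': array([ 0.40569636, -0.24228436,  0.04639433]), 'moment': array([-0.01029502, -0.02270256, -0.01922848]), 'grip_force': 0.0, 'opening': 0.9944759829097857}
```

View pics/top1.png

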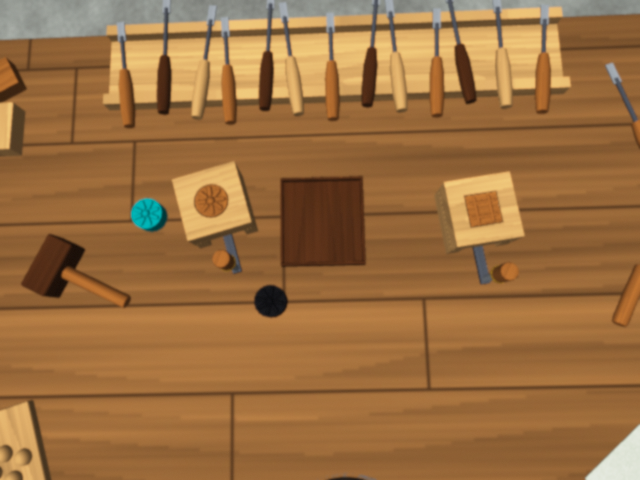

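View pics/side1.png

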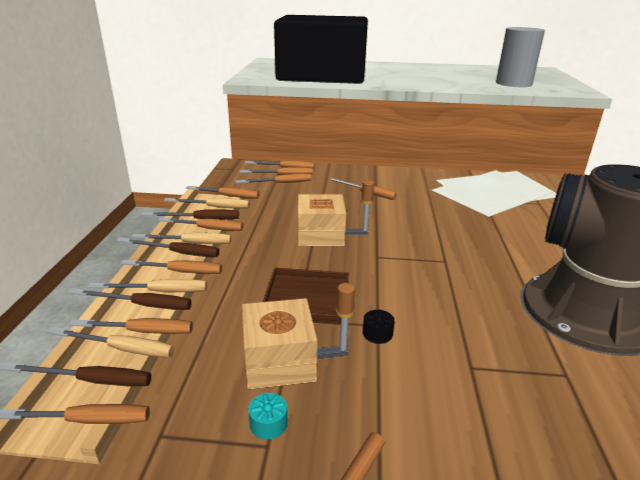

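The top view shows these possible targets: the rosette in its round nest at (211,200), a turquoise disc at (148,213), a black disc at (271,300) and the square tile at (484,208). The round nest's handle is at (222,259), the other handle at (508,271) and the tray at (323,221). I choose the wood-coloured round disc at (211,200) and its handle at (222,259).

```bash
python3 - <<'E'
from h import *
p=cv2.imread("pics/top1.png");C=cloud("top",np.load("top1.npy"))
cv2.imwrite("pics/crop1.png",cv2.resize(p[150:290,120:300],None,fx=4,fy=4,interpolation=cv2.INTER_CUBIC))
Z=C[...,2]
def rect(m,name):
    q=C[m]; r=cv2.minAreaRect(q[:,:2].astype(np.float32)); print(name,m.sum(),"z",np.median(q[:,2]).round(1),"rect",np.round(r[0],1),np.round(r[1],1),round(r[2],1),"mean",q.mean(0).round(1))
def box(u0,u1,v0,v1):
    m=np.zeros((480,640),bool);m[v0:v1,u0:u1]=1;return m
rect(box(160,260,150,245)&(abs(Z-86)<6),"block")
rect(box(205,240,245,275)&(Z>135),"handle")
rect(box(430,530,160,255)&(abs(Z-86)<6),"sqblock")
rect(box(495,525,255,290)&(Z>135),"sqhandle")
h=cv2.cvtColor(p,cv2.COLOR_BGR2HSV)
b=box(270,380,165,280)&(h[...,2]<95)
rect(b,"tray")
r=box(190,235,178,222)&(h[...,1]>140)&(h[...,2]<215); rect(r,"rosette")
c=get_calibration("top");print("campos",-np.array(c["R"]).T@np.array(c["t"]).ravel())
# side view check of handle
C2=cloud("side",np.load("side1.npy"));q=C2[284:310,338:355].reshape(-1,3);q=q[(q[:,2]>95)];print("side handle",q.mean(0),q.min(0),q.max(0))
E
```

```text
block 4200 z 85.7 rect [584.  214.1] [111.6 111. ] 15.3 mean [582.9 213.3  85.8]
handle 258 z 141.2 rect [422.7 110.3] [213.5  26.5] 53.5 mean [475.4 180.8 156.2]
sqblock 4490 z 85.4 rect [ 556.3 -237. ] [111.  111.9] 7.5 mean [ 555.2 -236.3   85.3]
sqhandle 283 z 140.7 rect [ 416.5 -122.4] [ 27.  292.1] 13.3 mean [ 445.7 -246.2  151.7]
tray 7178 z 4.8 rect [503.9  28. ] [150.  268.1] 89.4 mean [558.8  29.    9.6]
rosette 961 z 86.3 rect [584.8 213.7] [58.8 57.6] 89.0 mean [584.1 213.2  86.2]
campos [369.7641696   16.6112038  925.54875154]
side handle [478.22131396 192.71490551 130.04076628] [464.69146372 174.20236383 103.32866969] [491.73971544 812.75745535 581.59482314]
```

View pics/crop1.png

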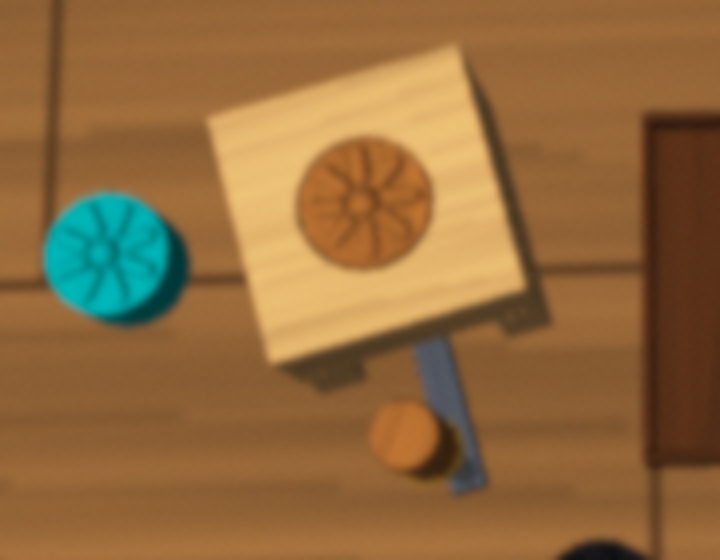

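The crop shows the wood-coloured carved rosette in the pale round-pocket nest at about (365,203), with its handle at (405,436). The turquoise decoy is separate, at (108,255). The sizes and heights agree with the description: the block is 111 mm wide and 86 mm high at (584,214) with yaw 15.3°. That puts the handle at (478,185) and the tray at about (559,29).

Call:
{"name": "servo_tool", "arguments": {"moves": [0.745,-1,0,0.178,1,0.745,-1,0,0.178,1,0.745,-1,0,0.178,1,0.745,-1,0,0.178,1,0.745,-1,0,0.178,1,0.745,-1,0,0.178,1,0.745,-1,0,0.178,1,0.745,-1,0,0.178,1,0.745,-1,0,0.178,1,0.745,-1,0,0.178,1,0.745,-1,0,0.178,1,0.745,-1,0,0.178,1]}}

```text
t: 1.1
eef_pos: [475.2, 201.1, 214.6]
tcp_rot: [3.141, -0.0, -2.874]
ft_force: [0.2, -0.1, -1.1]
opening: 1.003
grip_force: 0.0
```

Call:
{"name": "servo_tool", "arguments": {"moves": [0,-0.034,0,0,1,0,-0.034,0,0,1,0,-0.034,0,0,1]}}

```text
t: 1.35
eef_pos: [474.4, 189.0, 214.5]
tcp_rot: [3.141, -0.001, -2.876]
ft_force: [0.1, 1.0, 0.5]
opening: 0.998
grip_force: 0.0
```

```bash
python3 - <<'E'
from h import *
s=state();print(s["eef_pos"],s["tcp_rot"])
p,d=read_camera("wrist");C=cloud("wrist",d);cv2.imwrite("pics/w1.png",p)
Z=C[...,2];D=np.hypot(C[...,0]-478,C[...,1]-185)
m=(D<40)&(Z>132)&(Z<148)&(d>0);q=C[m]
print(m.sum(),q.mean(0),q.min(0),q.max(0),cv2.minEnclosingCircle(q[:,:2].astype(np.float32)))
E
```

```text
[474.40373877 188.99734598 214.45071244] [ 3.14129705e+00 -6.35483498e-04 -2.87613396e+00]
1215 [476.059133   183.7310012  141.71898198] [463.57907934 170.26779001 132.13087825] [490.88977327 197.572229   144.70196046] ((477.5372009277344, 183.98318481445312), 14.047005653381348)
```

View pics/w1.png

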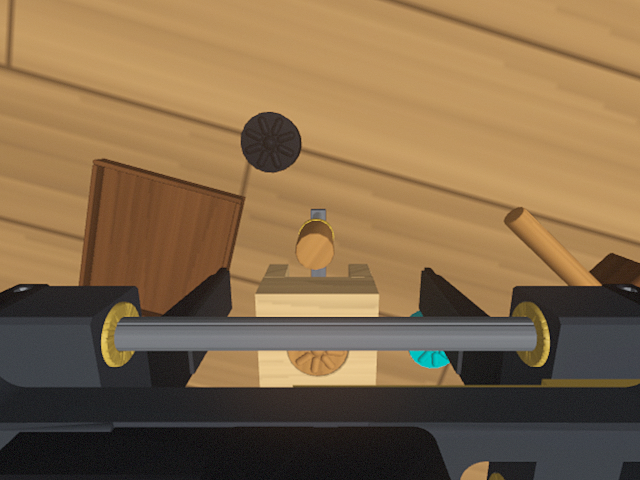

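The wrist view shows the handle at about (315,250) between the open fingers. It measures (477.5,184) with its top at 142 mm, which agrees. Next I go down in stages.

Call:
{"name": "servo_tool", "arguments": {"moves": [0,0,0,0,1,0.007,-0.01,0,0,1,0.007,-0.01,-0.07,0,1,0.007,-0.01,-0.13,0,1,0.007,-0.01,-0.13,0,1,0.007,-0.01,-0.13,0,1]}}

```text
t: 1.9
eef_pos: [476.9, 185.9, 162.4]
tcp_rot: [3.141, -0.002, -2.873]
ft_force: [-0.0, 1.2, 0.5]
opening: 0.996
grip_force: 0.0
```

Call:
{"name": "servo_tool", "arguments": {"moves": [0.002,-0.004,-0.08,0,1,0.002,-0.004,-0.15,0,1,0.002,-0.004,-0.15,0,1,0.002,-0.004,-0.15,0,0,0.002,-0.004,-0.15,0,0,0.002,-0.004,-0.15,0,0,0.002,-0.004,-0.15,0,0,0.002,-0.004,-0.15,0,0,0.002,-0.004,-0.15,0,0,0.002,-0.004,-0.15,0,0,0.002,-0.004,-0.15,0,0,0.002,-0.004,-0.15,0,0]}}

```text
t: 2.9
eef_pos: [478.1, 183.8, 102.7]
tcp_rot: [3.142, 0.0, -2.874]
ft_force: [0.3, -0.1, -0.1]
opening: 0.428
grip_force: 0.0
```

Still closing; hold until the grip force shows.

Call:
{"name": "servo_tool", "arguments": {"moves": [0,0,0,0,0,0,0,0,0,0,0,0,0,0,0,0,0,0,0,0,0,0,0,0,0,0,0,0,0,0]}}

```text
t: 3.4
eef_pos: [478.4, 182.4, 102.6]
tcp_rot: [-3.14, -0.0, -2.874]
ft_force: [3.8, -14.3, 0.0]
opening: 0.292
grip_force: 30.0
```

Call:
{"name": "servo_tool", "arguments": {"moves": [0,-0.004,0.01,0,0,0,-0.004,0.02,0,0,0,-0.004,0.03,0,0,0,-0.004,0.04,0,0,0,-0.004,0.05,0,0,0,-0.004,0.06,0,0,0,-0.004,0.064,0,0,0,-0.004,0.064,0,0,0,-0.004,0.064,0,0,0,-0.004,0.064,0,0]}}

```text
t: 4.23
eef_pos: [478.4, 182.3, 128.2]
tcp_rot: [3.142, 0.001, -2.874]
ft_force: [5.4, 0.8, -6.0]
opening: 0.291
grip_force: 30.0
```

```bash
python3 - <<'E'
from h import *
p,d=read_camera("side");C=cloud("side",d);cv2.imwrite("pics/s2.png",p[230:430,200:440].repeat(3,0).repeat(3,1))
p,d=read_camera("wrist");C=cloud("wrist",d)
D=np.hypot(C[...,0]-584,C[...,1]-214);m=(D<24)&(d>0)&(C[...,2]<140)
print(m.sum(),np.percentile(C[m][:,2],[10,50,90]))
E
```

```text
Traceback (most recent call last):
IndexError: index -1 is out of bounds for axis 0 with size 0
```

View pics/s2.png

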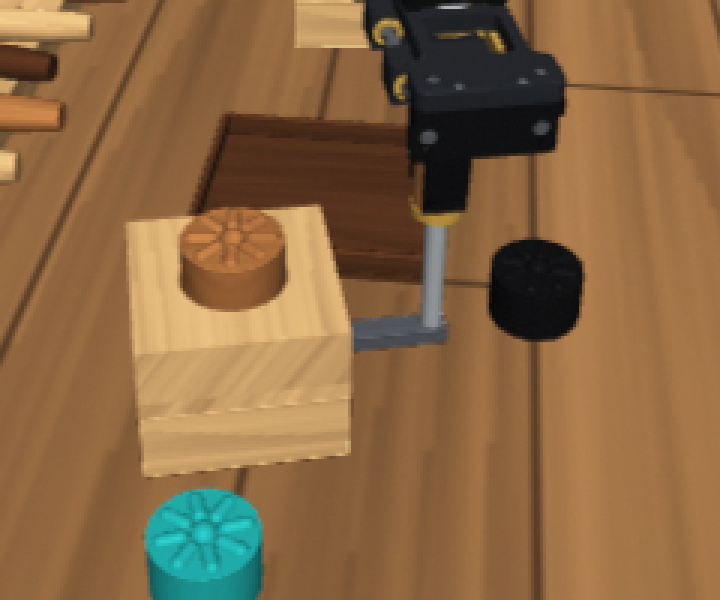

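The side crop shows the rosette standing proud of the block at about (233,258), with the handle raised. Now I release the handle and rise.

Call:
{"name": "servo_tool", "arguments": {"moves": [0,0,0,0,1,0,0,0,0,1,0,0,0,0,1,0,0,0,0,1,0,0,0,0,1,0,0,0,0,1,0,0,0,0,1,0,0,0,0,1,0,0,0.1,0,1,0,0,0.2,0,1,0,0,0.25,0,1,0,0,0.25,0,1]}}

```text
t: 5.33
eef_pos: [479.6, 182.6, 232.6]
tcp_rot: [-3.141, 0.007, -2.874]
ft_force: [-0.5, -0.3, -0.2]
opening: 0.994
grip_force: 0.0
```

```bash
python3 - <<'E'
from h import *
s=state();print(s["eef_pos"],s["tcp_rot"])
for n in("side","top"):
    p,d=read_camera(n);C=cloud(n,d)
    Z=C[...,2];D=np.hypot(C[...,0]-584,C[...,1]-214);m=(D<45)&(d>0)&(Z>104)&(Z<122)
    q=C[m]; print(n,m.sum())
    if m.sum()>20: print(np.percentile(q[:,2],[10,50,90]),cv2.minEnclosingCircle(q[:,:2].astype(np.float32)),q.mean(0))
    D=np.hypot(C[...,0]-477.5,C[...,1]-183);m=(D<18)&(d>0)&(Z>95)&(Z<172)
    if m.sum()>20:print("handle z max",np.percentile(C[m][:,2],98))
E
```

```text
[479.55894658 182.63700611 232.55951664] [-3.14143474  0.00714825 -2.87413182]
side 710
[108.23437123 111.19560281 113.65895905] ((585.0511474609375, 213.81851196289062), 28.926910400390625) [583.88683211 217.53901496 111.07662425]
handle z max 168.40794422470375
top 144
[108.89928533 110.90268748 113.39394842] ((594.9114379882812, 199.55482482910156), 16.883541107177734) [593.85118989 196.56539193 111.05794362]
handle z max 168.96916605087878
```

Call:
{"name": "servo_tool", "arguments": {"moves": [0.09,0.027,0,0,1,0.18,0.054,0,0,1,0.264,0.078,0,0,1,0.264,0.078,0,0,1,0.264,0.078,-0.1,0,1,0.264,0.078,-0.2,0,1,0.264,0.078,-0.2,0,1,0.264,0.078,-0.2,0,1]}}

```text
t: 6.1
eef_pos: [582.4, 213.1, 146.2]
tcp_rot: [3.141, -0.006, -2.874]
ft_force: [0.5, 0.6, 0.5]
opening: 1.001
grip_force: 0.0
```

Call:
{"name": "servo_tool", "arguments": {"moves": [0.005,0.001,-0.06,0,1,0.005,0.001,-0.12,0,1,0.005,0.001,-0.12,0,1,0.005,0.001,-0.12,0,1]}}

```text
t: 6.43
eef_pos: [586.0, 213.9, 101.6]
tcp_rot: [3.142, 0.0, -2.874]
ft_force: [-0.2, 1.0, 0.8]
opening: 1.005
grip_force: 0.0
```

Call:
{"name": "servo_tool", "arguments": {"moves": [-0.001,0,-0.025,0,1,-0.001,0,-0.025,0,1,-0.001,0,-0.025,0,1,-0.001,0,-0.025,0,0,-0.001,0,-0.025,0,0,-0.001,0,-0.025,0,0,-0.001,0,-0.025,0,0,-0.001,0,-0.025,0,0,-0.001,0,-0.025,0,0,-0.001,0,-0.025,0,0,-0.001,0,-0.025,0,0,-0.001,0,-0.025,0,0]}}

```text
t: 7.43
eef_pos: [585.7, 212.9, 90.4]
tcp_rot: [-3.14, 0.0, -2.874]
ft_force: [1.6, -6.0, 1.6]
opening: 0.585
grip_force: 30.0
```

Call:
{"name": "servo_tool", "arguments": {"moves": [0,0,0.03,0,0,0,0,0.08,0,0,0,0,0.15,0,0,0,0,0.2,0,0,0,0,0.2,0,0,-0.02,-0.12,0.2,0,0,-0.04,-0.24,0.2,0,0,-0.055,-0.36,0.2,0,0,-0.067,-0.46,0.2,0,0,-0.067,-0.46,0.2,0,0,-0.067,-0.46,0.2,0,0,-0.067,-0.46,0.2,0,0]}}

```text
t: 8.43
eef_pos: [558.2, 28.9, 169.7]
tcp_rot: [3.141, -0.001, -2.877]
ft_force: [0.0, -0.0, 0.1]
opening: 0.583
grip_force: 30.0
```

```bash
python3 - <<'E'
from h import *
s=state();print(s["eef_pos"],s["opening"])
p,d=read_camera("side");C=cloud("side",d);cv2.imwrite("pics/s3.png",p[180:400,230:430].repeat(2,0).repeat(2,1))
x,y,z=s["eef_pos"];h=cv2.cvtColor(p,cv2.COLOR_BGR2HSV)
m=(np.hypot(C[...,0]-x,C[...,1]-y)<32)&(C[...,2]>z-40)&(C[...,2]<z-1)&(d>0);print(m.sum(),np.percentile(C[m][:,2],[1,5,50]) if m.any() else 0)
m=(h[...,2]<110)&(C[...,2]<24)&(C[...,2]>1)&(abs(C[...,0]-559)<110)&(abs(C[...,1]-29)<95);q=C[m];print("tray",np.percentile(q,[1,50,99],axis=0))
E
```

```text
[558.21304571  28.94865797 169.73180748] 0.5826366120825611
172 [155.72198926 156.26732216 162.28746645]
tray [[489.37202056 -45.38765349   2.21886369]
 [550.23012042   9.96033235   5.64179443]
 [637.59294165 104.27641596  21.08497719]]
```

View pics/s3.png

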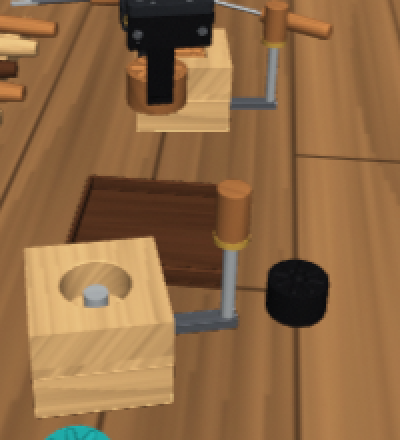

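The crop shows the rosette level in the fingers at about (157,85), with the nest pocket empty and the rod visible at (96,296). Its underside is 14 mm below the TCP, so I lower slowly.

Call:
{"name": "servo_tool", "arguments": {"moves": [0,0,-0.05,0,0,0,0,-0.1,0,0,0,0,-0.15,0,0,0,0,-0.2,0,0,0,0,-0.25,0,0,0,0,-0.29,0,0,0,0,-0.32,0,0,0,0,-0.34,0,0,0,0,-0.35,0,0,0,0,-0.355,0,0,0,0,-0.36,0,0,0,0,-0.36,0,0]}}

```text
t: 9.48
eef_pos: [558.6, 30.1, 26.5]
tcp_rot: [-3.142, 0.001, -2.874]
ft_force: [0.2, 0.8, -0.5]
opening: 0.586
grip_force: 30.0
```

Call:
{"name": "servo_tool", "arguments": {"moves": [0,0,-0.005,0,0,0,0,-0.01,0,0,0,0,-0.014,0,0,0,0,-0.016,0,0,0,0,-0.018,0,0,0,0,-0.018,0,0]}}

```text
t: 9.98
eef_pos: [558.4, 29.8, 19.0]
tcp_rot: [3.141, -0.0, -2.874]
ft_force: [-0.1, -0.0, -0.8]
opening: 0.585
grip_force: 30.0
```

Almost on the floor; I edge down until contact.

Call:
{"name": "servo_tool", "arguments": {"moves": [0,0,-0.001,0,0,0,0,-0.002,0,0,0,0,-0.003,0,0,0,0,-0.003,0,0]}}

```text
t: 10.32
eef_pos: [558.6, 29.8, 18.8]
tcp_rot: [-3.141, 0.001, -2.874]
ft_force: [-2.4, -0.5, 11.3]
opening: 0.58
grip_force: 30.0
```

Contact (11 N). Now I release and rise.

Call:
{"name": "servo_tool", "arguments": {"moves": [0,0,0,0,0.75,0,0,0,0,0.85,0,0,0,0,0.85,0,0,0,0,0.85,0,0,0,0,0.85,0,0,0,0,0.85,0,0,0.03,0,0.85,0,0,0.1,0,0.85,0,0,0.2,0,0.85,0,0,0.3,0,0.85,0,0,0.4,0,0.85,0,0,0.4,0,0.85]}}

```text
t: 11.32
eef_pos: [561.0, 29.8, 184.9]
tcp_rot: [-3.138, 0.01, -2.874]
ft_force: [-0.9, 0.0, 0.6]
opening: 0.851
grip_force: 0.0
```

```bash
python3 - <<'E'
from h import *
s=state();print(s["eef_pos"],s["opening"],s["ft_force"])
p,d=read_camera("side");C=cloud("side",d);cv2.imwrite("pics/s4.png",p[160:400,230:430].repeat(2,0).repeat(2,1))
m=(np.hypot(C[...,0]-559,C[...,1]-30)<34)&(C[...,2]>28)&(C[...,2]<60)&(d>0);q=C[m];print(m.sum(),np.percentile(q[:,2],[5,50,95]))
t=q[q[:,2]>36];print(cv2.minEnclosingCircle(t[:,:2].astype(np.float32)),np.linalg.lstsq(np.c_[t[:,:2],np.ones(len(t))],t[:,2],rcond=None)[0])
E
```

```text
[561.0297856   29.81700433 184.89974482] 0.8505737247052799 [-0.88466187  0.01586626  0.56357128]
478 [29.96140815 39.41846792 42.70558287]
((558.2886352539062, 30.96887969970703), 29.058387756347656) [ 2.62787095e-03 -1.82484296e-02  3.91235484e+01]
```

View pics/s4.png

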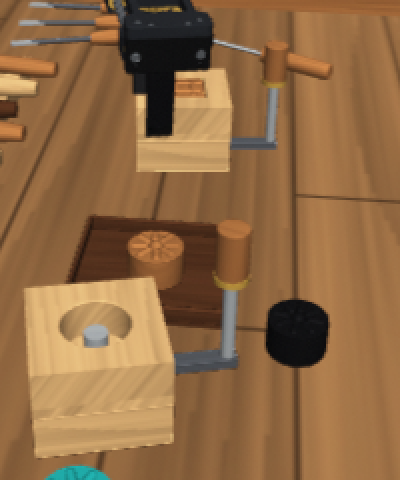

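The crop shows the rosette flat in the tray, carved side up, at about (155,255). Its top is at 39 mm and it is centred at (558,31). The gripper is clear and the tile is still in its nest.

```bash
python3 -c "
from cell import *
print(job_done())"
```

```text
the job is handed in; nothing more can be done
None
```

The rosette was pushed out by its own handle and set gently in the tray, flat and carved side up; the square tile was left alone and the job is handed in, though no verdict came back.

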